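Let the ratchet lift down

TASK

Bring the raised beaker down from the electrode: push the pawl lever of the lift stand over to its release side (right, over the wheel), then take the crank by its grip, wind it up a little until the pawl springs clear of the ratchet wheel, and let it turn back slowly under the load, never letting it run, until the table is all the way down on its stops. Then push the pawl lever back over to its lock side (left) so that the pawl drops into the wheel again. The beaker must stay standing upright on the table, and the loose things on the bench must stay where they are.

Things in the scene. Friction and masses are not known exactly. Their poses are not given: they have to be found in the camera images.
- stand: Lift stand, fixed: grey base 85 x 312 x 15 mm with a crank winch at its left end (plates 90 mm wide, top z 0.170) and at its right end a 328 mm rod whose fixed electrode (tip z 0.158) hangs over the table. Origin on the bench under the crank axis; own -x is the crank's side, about towards the robot, own y left, z up. Base own x -0.057 to 0.028, y -0.25 to 0.062
- crank_axis (a point): Point on the crank axis in the plane of the steel ratchet wheel (tip radius 32 mm, root 25 mm, 8 mm thick, 12 saw teeth of 30 degrees), 115 mm above the bench, at own x -0.022 of the stand. The crank axis runs along the stand's own x
- crank (a joint): Turn of the crank shaft, rad: 0 table down, 4.10 at the start, 4.77 at most. Winding up (growing) is anticlockwise as seen from the crank's side, letting down clockwise: the grip goes from low at the left over the top to low at the right. The load pulls it down (4 N at the grip); it runs away if let go with the pawl out. The arm is clamped on the shaft at an angle that varies by 0.42
- grip_mid (a point): Middle (lengthwise) and axis of the crank's grip: a black sleeve 24 mm thick and 75 mm long that turns freely on its pin, lying along the stand's own x from -0.048 to -0.123; this point is at own x -0.090. It runs on a circle of 60 mm radius round the crank axis, turning by the same angle as the crank; it can be pinched from above all the way, tool kept pointing down
- lift (a joint): Height of the lift table above its four rubber-tipped stops in m: 0 all the way down, 0.074 at the start, at most 0.086. A toothed rack bar geared to the crank: lift = 0.018 x crank angle
- table_top (a point): Centre of the top of the lift table, a steel plate 106 x 106 mm with a black rubber disc and a 3 mm rim, in the stand's own frame at x -0.025, y -0.155, z 0.052 + lift
- pawl_lever (a joint): Pawl lever, rad: 0 on the lock side (leaning left), 0.8 on the release side (leaning right, over the wheel). Stays where put (starts within 0.1 of lock); 2 to 3 N at the knob moves it. It turns the pawl through a spring: under load the pawl stays caught in the wheel, and springs out once the crank is wound up by about 0.05 rad. Pivot at own y 0.042, z 0.151 of the stand, axis along own x
- lever_knob (a point): Centre of the black ball knob (22 mm) of the pawl lever, 58 mm from its pivot, at own x -0.030 of the stand; at own y 0.065, z 0.204 on the lock side and at y 0.019, z 0.204 on the release side. Free all round, but the gel imager (front at world x 0.575, right of y -0.08, 0.58 high) is close behind: lean the wrist back to the robot by some 20 degrees
- pawl_tip (a point): Middle of the rounded tip of the steel pawl, which hangs from the lever's pivot at the left of the ratchet wheel: about 28 mm from crank_axis when it sits in a tooth gap, over 40 mm (about 46) when it has sprung clear of the wheel
- beaker: Clear glass beaker, 69 mm across and 90 mm high, empty, standing loose on the lift table; origin at the centre of its underside, own z up
- forceps: Steel forceps, 122 x 8 x 16 mm, lying on the bench in front of the stand; origin at the centre of the underside
- timer: White lab timer, 66 x 72 x 22 mm, on the bench right of the stand; origin at the centre of the underside
- marker_red: White marker pen with a coloured cap, 134 mm long and 12 mm thick, lying right of the stand; origin at the centre of the underside
- vial_1: Small amber glass vial with a screw cap, 23 mm across, 48 mm high, standing left of the stand; origin at the centre of the underside
There are look-alikes about, which are no part of the job. Leave any yellow look-alike of the beaker alone.

How it is judged:
On the way, in this order (a step that is already met when the one before it is completed fails the run):
1. the pawl lever is over on its release side while the pawl still holds the raised table (value of joint pawl_lever above 0.65 rad and value of joint lift above 0.068 m), for 0.1 s.
2. the pawl has sprung clear of the ratchet wheel with the table still up (distance between pawl_tip and crank_axis above 0.04 m and value of joint lift above 0.06 m), for 0.1 s.
3. the table has been let down onto its stops (value of joint lift below 0.003 m), for 0.2 s.
At the end, for the whole second after the job is handed in: The table is down on its stops (within 3 mm), the pawl lever is back on its lock side (under 0.15 rad), the pawl tip is in a gap of the wheel (under 32 mm from the crank axis), and the beaker stands still and upright on the table, within 30 mm of its middle (value of joint lift below 0.003 m and value of joint pawl_lever below 0.15 rad and distance between pawl_tip and crank_axis below 0.032 m and angle between beaker's own z axis and vertical below 0.1 rad and horizontal distance between beaker and table_top below 0.03 m and distance between beaker and table_top below 0.031 m and linear speed of beaker below 0.02 m/s); the robot touches nothing.
It fails at once if the crank is let run: the table drops faster than 0.1 m/s (velocity of joint lift below -0.1 m/s).
It fails at once if the beaker is tipped (over 0.3 rad) (angle between beaker's own z axis and vertical above 0.3 rad).
It fails at once if the forceps, timer, marker or vial are shifted by over 30 mm (distance of any of forceps, timer, marker_red, vial_1 from where it was at the start of the episode above 0.03 m).
It also fails if it takes over 67 s, if anything falls off the work surface, if the arm or the gripper's body presses on something with over 40 N, if the wrist force passes 120 N, or if a joint passes its speed limit or range.

ROBOT

A 6-joint arm with a two-finger parallel gripper is mounted at the origin on a cart in front of the work surface, level with it; the furniture and walls round the work are solid. World frame = base frame: x ahead of the robot, y to its left, z up, the work surface at z = 0. Lengths are in m, angles in rad, forces in N, time in s.
With the tool pointing down it reaches from about 0.35 to 0.775 m from the base axis. Payload 5.5 kg.
Tool frame: the origin (TCP) lies at the very end of the fingers, on their centre line; the grasp point (between the pads) lies 19 mm behind it; z points along the fingers, y is the line along which they close (so a half turn about z gives the same grasp; the last joint's range is limited). The gripper opens to 85 mm and grips with 20 to 120 N. Pads are 22 mm wide; open, the fingers measure 114 mm over their backs; the gripper's body (76 mm by 85 mm) begins 54 mm behind the grasp point. The pads swing forward as they close: fully open they stand 13 mm farther back than shut.
Start: joints at [0.98, 0.313, 0.046, 1.304, 0, 1.431], TCP at [0.251, 0.518, 0.231] pointing down, gripper open.
Joint ranges: [-2.76, 2.76], [-0.86, 1.69], [-1.03, 1.26], [-2.2, 2.34], [-1.47, 1.5], [-3.14, 3.14]. Speed limits (rad/s): [2.57, 2.57, 3.14, 3.14, 3.14, 3.14].

INTERFACE

Orientations are given as a unit quaternion [w, x, y, z].
In Python, from workcell import get_state, read_camera, hand_in gives the robot as it stands.
- The arm moves only by the tool send_rows, never from a script. Its argument "increments" is a list of rows, each an object of numbers: "dx", "dy", "dz": the shift along the world's x, y, z in units of 25 mm (1.0 is 25 mm); "roll": the turn about the world's z in units of 8 degrees (1.0 is 8 degrees); "claw": the opening, from -1 (shut) to 1 (fully open). In form: [{"dx": .., "dy": .., "dz": .., "roll": .., "claw": ..}, ...]. A call has exactly 5 rows; each row is the pose to reach, as a shift and turn from the pose commanded when the call began; what a row does not reach only later rows make up. A row lasts 1/8 s, in which the tool goes at most 62.5 mm and 10.7 degrees, less where a joint would pass 70% of its speed; a pose out of reach is approached as far as the arm can. A call with a gripper value outside its range is refused whole. The fingers move at their own pace and stop on an object; "grip_force" is the grip in N (left out, the last holds). Time passes only in rows, so rows that repeat a pose let the fingers close, or fill a call up. It gives the time, the measured TCP pose, the force, the opening and the grip force at its end, in the units of the state.
- get_state(): the state, without advancing time (a new reading comes with each control period).
- read_camera(name): name is "side" or "top"; returns a dict with "image" (384x512x3 uint8, blue, green, red), "fx", "fy", "cx", "cy" (pixels), "dist_coeffs" ([k1, k2, p1, p2, k3] as OpenCV has them; the pictures are not rectified), "world_to_cam" (4x4, takes a point from world to camera coordinates). Camera axes: x right, y up, looking along -z (the intrinsics and any distortion apply to the point x, -y, -z); pixel columns grow to the right and rows downward; lengths in m; the calibration is good to about 2 mm. A picture is of the moment at which its call begins. There is no depth.
- hand_in(): hands the job in; it is judged then, once.
The state is a dict: "clock": time; "joint_pos": joint angles; "qvel": joint speeds; "tau": joint torques, N m; "tcp_pos": TCP position; "orientation": TCP orientation; "wrist_force": force on the tool from outside, world axes, zero at the start; "ft_torque": the same for the moment, N m; "finger_gap": finger opening in m; "grip_force": force on a finger pad.
Only numpy, scipy, OpenCV 4.12 (cv2) and the standard library are available. Lean on these libraries where they do the work, as an engineer would, in place of code of your own. Each camera call takes 0.05 s, during which the arm holds its last target. There are 200 camera calls.

## Working session

There is one attempt and no reset: what is moved stays moved. The work goes in short steps, Python scripts to look and compute and a tool call to move; the robot and the scene stay as the last step left them, time stands still between calls to the robot, and variables do not carry over. Pictures are saved under pics/ and viewed, at most 10 in all, crops included, and the job is handed in when it is done.

Besides the shell and the picture viewer there is one more tool, called after ">>>" as name([rows], argument=value, ...), one row to a line, values as JSON. send_rows: Moves the arm, as the interface text tells. Its arguments: {"type":"object","properties":{"increments":{"type":"array","items":{"type":"object","properties":{"dx":{"type":"number"},"dy":{"type":"number"},"dz":{"type":"number"},"roll":{"type":"number"},"claw":{"type":"number"}}}},"grip_force":{"type":"number"}},"required":["increments"]}

```bash
mkdir -p pics
cat > h.py <<'E'
import numpy as np, cv2
from workcell import get_state, read_camera, hand_in
def shot(n,f,crop=None,s=1.5):
    c=read_camera(n); im=c["image"]
    np.savez(f"{n}.npz",**{k:np.array(v) for k,v in c.items()})
    if crop: x0,y0,x1,y1=crop; im=im[y0:y1,x0:x1]
    cv2.imwrite("pics/"+f,cv2.resize(im,None,fx=s,fy=s,interpolation=cv2.INTER_CUBIC)); return c
def K(c): return np.array([[c["fx"],0,c["cx"]],[0,c["fy"],c["cy"]],[0,0,1]],float)
def proj(c,P):
    P=np.atleast_2d(P).astype(float); W=np.array(c["world_to_cam"]); q=P@W[:3,:3].T+W[:3,3]; q=q*[1,-1,-1]
    return cv2.projectPoints(q,np.zeros(3),np.zeros(3),K(c),np.array(c["dist_coeffs"],float))[0][:,0]
def ray(c,uv):
    W=np.array(c["world_to_cam"]);u=cv2.undistortPoints(np.array([[uv]],float),K(c),np.array(c["dist_coeffs"],float))[0,0]
    d=W[:3,:3].T@np.array([u[0],-u[1],-1]); return -W[:3,:3].T@W[:3,3], d/np.linalg.norm(d)
def onz(c,uv,z):
    o,d=ray(c,uv); return o+d*(z-o[2])/d[2]
def tri(c1,u1,c2,u2):
    o1,d1=ray(c1,u1);o2,d2=ray(c2,u2);A=np.c_[d1,-d2];t=np.linalg.lstsq(A,o2-o1,rcond=None)[0]
    a,b=o1+t[0]*d1,o2+t[1]*d2; return (a+b)/2,np.linalg.norm(a-b)
E
python3 - <<'E'
from h import *
for n in("side","top"):
    c=shot(n,n+"0.png"); W=np.array(c["world_to_cam"]); print(n,-W[:3,:3].T@W[:3,3],-W[2,:3],c["fx"])
print(get_state())
E
```

```text
side [-0.29942889 -0.2223763   0.8265425 ] [ 0.75077585  0.05431802 -0.65831997] 449.9182314312341
top [ 0.31588213 -0.15593483  1.3424721 ] [ 0.13796522  0.01383351 -0.99034046] 439.9767852787555
{'clock': 0.1, 'joint_pos': array([9.80371562e-01, 3.13937386e-01, 4.50883926e-02, 1.30363205e+00,
       2.49293773e-05, 1.43116325e+00]), 'qvel': array([ 0.00068328, -0.00145218,  0.00251481, -0.00041063, -0.00119669,
       -0.00035597]), 'tau': array([ 1.90030012e-03, -4.81725419e+01,  2.99244171e+01,  1.27185593e-02,
       -8.46863418e-05, -1.17280248e-05]), 'tcp_pos': array([0.25026971, 0.51715539, 0.23048947]), 'orientation': array([-3.12345419e-04,  2.23492144e-01,  9.74705367e-01, -7.82408699e-04]), 'wrist_force': array([0.57111251, 0.06017274, 0.33560775]), 'ft_torque': array([ 0.02374087, -0.01202722,  0.02539927]), 'grip_force': 0.0, 'finger_gap': 0.08536191530825966}
```

View pics/side0.png

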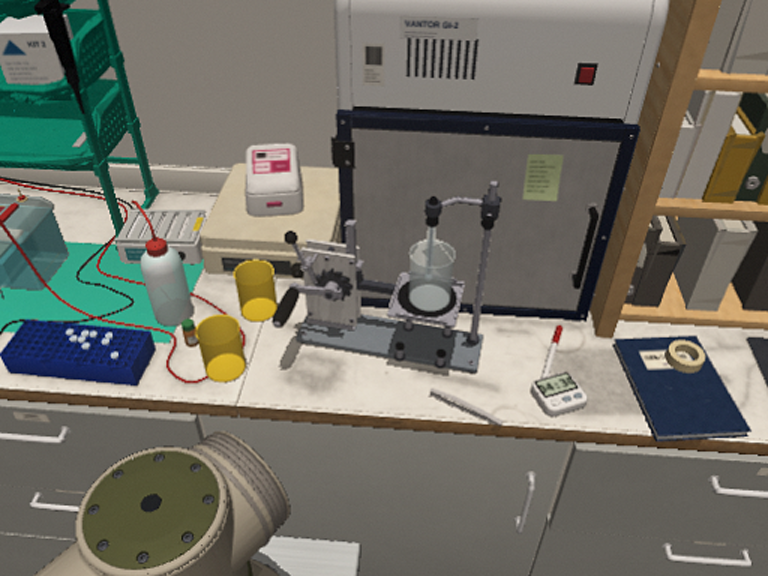

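View pics/top0.png

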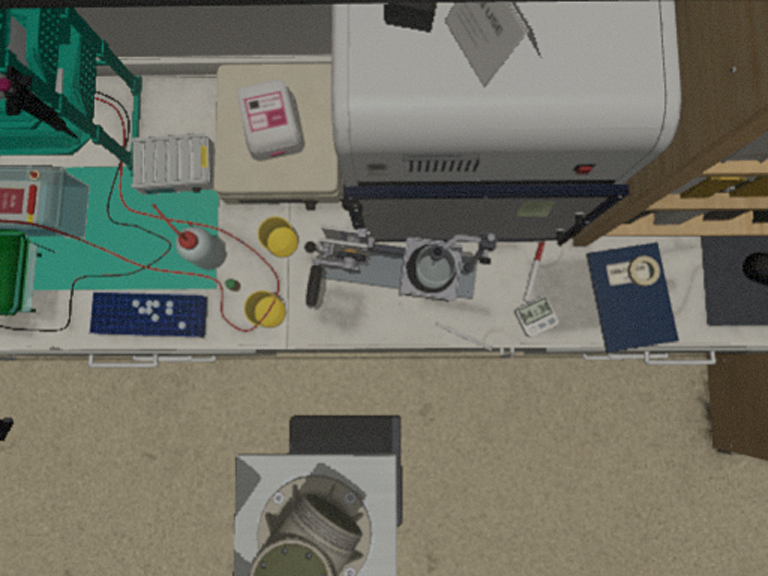

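Run:
```python
from h import *
a=np.load("side.npz")["image"][140:260,175:335]; b=np.load("top.npz")["image"][140:215,195:335]
cv2.imwrite("pics/s1.png",cv2.resize(a,None,fx=5,fy=5,interpolation=cv2.INTER_CUBIC))
cv2.imwrite("pics/t1.png",cv2.resize(b,None,fx=5.7,fy=5.7,interpolation=cv2.INTER_CUBIC))
```

```text
(no output)
```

View pics/s1.png

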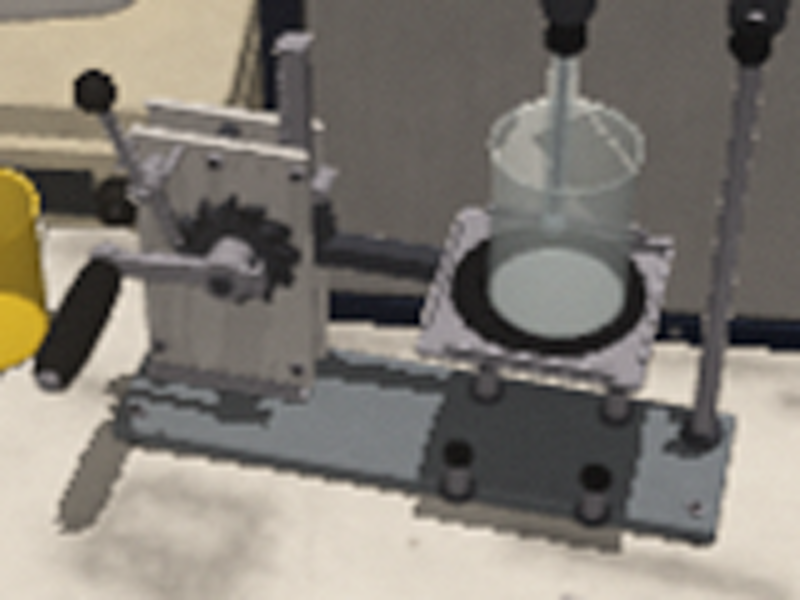

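View pics/t1.png

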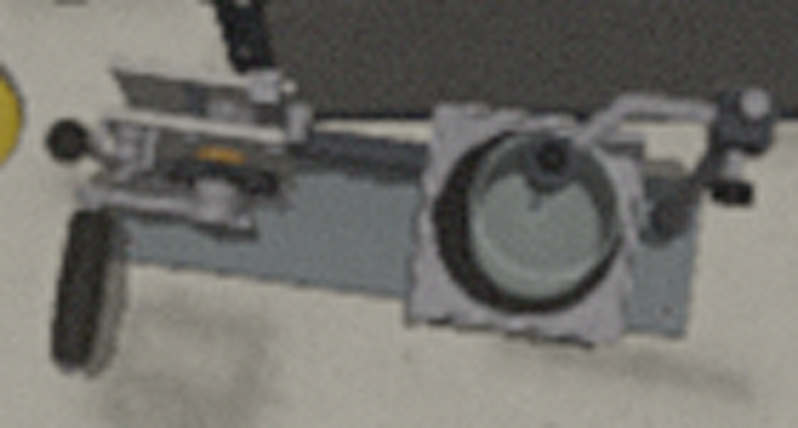

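```bash
cat > fit.py <<'E'
from h import *
from scipy.optimize import least_squares
def T(p,P):
    c,s=np.cos(p[2]),np.sin(p[2]); P=np.atleast_2d(P); return np.c_[p[0]+c*P[:,0]-s*P[:,1],p[1]+s*P[:,0]+c*P[:,1],P[:,2]]
if __name__=="__main__":
    S,Tp=np.load("side.npz"),np.load("top.npz")
    z=.129
    def pts(p):
        g=lambda x:[x,.06*np.cos(p[3]),.115+.06*np.sin(p[3])]
        return T(p,[[-.057,-.25,.015],[.028,-.25,.015],[-.057,.062,.015],[-.03,.065,.204],g(-.048),g(-.123),
          [-.078,-.102,z],[-.078,-.208,z],[.028,-.102,z],[.028,-.208,z]])
    n=np.nan
    us=(np.array([[715,530],[735,418],[118,430],[95,90],[105,265],[52,375],[420,350],[640,385],[465,208],[672,245]])+.5)/5-.5+[175,140]
    ut=(np.array([[688,335],[n,n],[125,262],[68,140],[95,212],[78,368],[408,325],[600,345],[437,103],[n,n]])+.5)/5.7-.5+[195,140]
    r=lambda p:np.nan_to_num(np.r_[proj(S,pts(p))-us,proj(Tp,pts(p))-ut])
    q=least_squares(lambda p:r(p).ravel(),[.5,0,0,.3],loss="soft_l1"); p=q.x
    print(p); print(r(p).round(1)); print(pts(p).round(4)); np.save("p.npy",p)
E
python3 fit.py
```

```text
[ 0.54850467 -0.07988529 -0.15278966 -0.03419418]
[[ 0.3  1. ]
 [ 0.7 -0.4]
 [-2.  -1. ]
 [-1.1  0.9]
 [-0.5  0.8]
 [-0.8 -0.5]
 [-1.3 -1.8]
 [ 0.6 -1. ]
 [-0.3 -1.7]
 [ 1.1 -2.3]
 [ 0.6  1.6]
 [ 0.   0. ]
 [-2.2 -0.4]
 [ 0.5  0.9]
 [ 0.5  0.6]
 [-0.8 -0.7]
 [ 0.7 -1.2]
 [ 4.9  0.8]
 [ 1.   0.6]
 [ 0.   0. ]]
[[ 0.4541 -0.3183  0.015 ]
 [ 0.5381 -0.3312  0.015 ]
 [ 0.5016 -0.0099  0.015 ]
 [ 0.5287 -0.0111  0.204 ]
 [ 0.5102 -0.0133  0.1129]
 [ 0.4361 -0.0019  0.1129]
 [ 0.4559 -0.1688  0.129 ]
 [ 0.4398 -0.2736  0.129 ]
 [ 0.5607 -0.185   0.129 ]
 [ 0.5445 -0.2897  0.129 ]]
```

Run:
```python
from fit import *
S,Tp=np.load("side.npz"),np.load("top.npz")
f=lambda a:np.array(a)/1.5
print("cap",tri(S,f([156,243]),Tp,f([188,240])))
print("nozzle",tri(S,f([136,203]),Tp,f([155,207])))
c5=lambda a:(np.array(a)+.5)/5-.5+[175,140]
c7=lambda a:(np.array(a)+.5)/5.7-.5+[195,140]
print("knob",tri(S,c5([95,90]),Tp,c7([68,140])))
print("grip",tri(S,c5([78,320]),Tp,c7([86,292])))
p=np.load("p.npy");print("gripfit",T(p,[-.0855,.06*np.cos(p[3]),.115+.06*np.sin(p[3])]))
```

```text
cap (array([0.55338091, 0.2188678 , 0.1589564 ]), np.float64(0.002415103249367635))
nozzle (array([0.60637659, 0.26515415, 0.19934253]), np.float64(0.007141616230485738))
knob (array([ 0.53130617, -0.01153892,  0.20468674]), np.float64(0.0034161595608150916))
grip (array([ 0.47180104, -0.00845281,  0.1139185 ]), np.float64(0.0010898002338537891))
gripfit [[ 0.47312713 -0.00760619  0.11294875]]
```

>>> send_rows([
  {"dx":0.5,"dy":-0.8,"dz":1.2,"roll":0.4,"claw":-1},
  {"dx":1.2,"dy":-2.0,"dz":2.4,"roll":0.8,"claw":-1},
  {"dx":2.0,"dy":-3.4,"dz":2.8,"roll":1.3,"claw":-1},
  {"dx":2.8,"dy":-4.8,"dz":2.8,"roll":1.7,"claw":-1},
  {"dx":3.6,"dy":-6.2,"dz":2.8,"roll":2.1,"claw":-1},
])

```text
clock: 0.72
tcp_pos: [0.3409, 0.3614, 0.3012]
orientation: [-0.0, 0.078, 0.997, -0.0]
wrist_force: [0.6, 0.5, 0.3]
finger_gap: 0.0
grip_force: 0.0
```

>>> send_rows([
  {"dx":0.8,"dy":-1.4,"claw":-1},
  {"dx":1.6,"dy":-2.8,"claw":-1},
  {"dx":2.4,"dy":-4.2,"claw":-1},
  {"dx":3.2,"dy":-5.6,"claw":-1},
  {"dx":4.0,"dy":-7.0,"claw":-1},
])

```text
schema error: expected keys dx, dy, dz, roll, claw
```

>>> send_rows([
  {"dx":1.0,"dy":-1.5,"claw":-1},
  {"dx":2.0,"dy":-2.9,"claw":-1},
  {"dx":2.8,"dy":-4.3,"claw":-1},
  {"dx":3.5,"dy":-5.4,"dz":-0.3,"claw":-1},
  {"dx":3.6,"dy":-5.4,"dz":-1.2,"claw":-1},
])

```text
schema error: expected keys dx, dy, dz, roll, claw
```

>>> send_rows([
  {"dz":-1.0,"claw":-1},
  {"dz":-2.0,"claw":-1},
  {"dz":-2.8,"claw":-1},
  {"dz":-3.2,"claw":-1},
  {"dz":-3.2,"claw":-1},
])

```text
schema error: expected keys dx, dy, dz, roll, claw
```

>>> send_rows([
  {"dx":0.8,"dy":-1.4,"dz":0,"roll":0,"claw":-1},
  {"dx":1.6,"dy":-2.8,"dz":0,"roll":0,"claw":-1},
  {"dx":2.4,"dy":-4.2,"dz":0,"roll":0,"claw":-1},
  {"dx":3.2,"dy":-5.6,"dz":0,"roll":0,"claw":-1},
  {"dx":4.0,"dy":-7.0,"dz":0,"roll":0,"claw":-1},
])

```text
clock: 1.35
tcp_pos: [0.4408, 0.1863, 0.301]
orientation: [-0.0, 0.079, 0.997, -0.0]
wrist_force: [0.2, 0.4, -0.4]
finger_gap: 0.0002
grip_force: 0.0
```

>>> send_rows([
  {"dx":1.0,"dy":-1.5,"dz":0,"roll":0,"claw":-1},
  {"dx":2.0,"dy":-2.9,"dz":0,"roll":0,"claw":-1},
  {"dx":2.8,"dy":-4.3,"dz":0,"roll":0,"claw":-1},
  {"dx":3.5,"dy":-5.4,"dz":-0.3,"roll":0,"claw":-1},
  {"dx":3.6,"dy":-5.4,"dz":-1.2,"roll":0,"claw":-1},
])

```text
clock: 1.98
tcp_pos: [0.5322, 0.0504, 0.2712]
orientation: [0.001, 0.08, 0.997, -0.0]
wrist_force: [0.2, 0.8, -0.3]
finger_gap: -0.0002
grip_force: 0.0
```

>>> send_rows([
  {"dx":0,"dy":0,"dz":-1.0,"roll":0,"claw":-1},
  {"dx":0,"dy":0,"dz":-2.0,"roll":0,"claw":-1},
  {"dx":0,"dy":0,"dz":-2.8,"roll":0,"claw":-1},
  {"dx":0,"dy":0,"dz":-3.2,"roll":0,"claw":-1},
  {"dx":0,"dy":0,"dz":-3.2,"roll":0,"claw":-1},
])

```text
clock: 2.6
tcp_pos: [0.53, 0.0526, 0.1907]
orientation: [-0.001, 0.079, 0.997, 0.0]
wrist_force: [0.7, 0.0, -0.5]
finger_gap: 0.0003
grip_force: 0.0
```

>>> send_rows([
  {"dx":-0.1,"dy":-0.7,"dz":0,"roll":0,"claw":-1},
  {"dx":-0.2,"dy":-1.4,"dz":0,"roll":0,"claw":-1},
  {"dx":-0.3,"dy":-2.1,"dz":0,"roll":0,"claw":-1},
  {"dx":-0.4,"dy":-2.7,"dz":0,"roll":0,"claw":-1},
  {"dx":-0.4,"dy":-3.1,"dz":0,"roll":0,"claw":-1},
])

```text
clock: 3.22
tcp_pos: [0.5198, -0.0261, 0.1913]
orientation: [-0.0, 0.079, 0.997, 0.0]
wrist_force: [-2.0, 2.6, -0.4]
finger_gap: 0.0001
grip_force: 1.2
```

Run:
```python
from h import *
s=get_state();print(s["tcp_pos"],s["wrist_force"])
c=shot("side","s2.png",(150,110,310,230),5)
```

```text
[ 0.51981737 -0.02605021  0.19130742] [-1.9731092   2.57913748 -0.4168914 ]
```

View pics/s2.png

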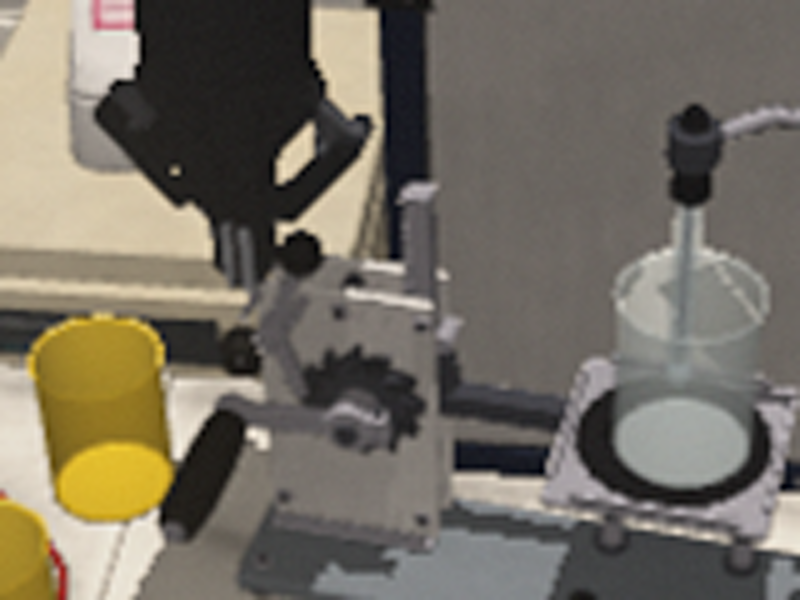

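Run:
```python
from fit import *
S=np.load("side.npz");p=np.load("p.npy");print((np.array([299,252])+.5)/5-.5+[150,110])
for a in np.arange(0,.95,.1): print(round(a,2),proj(S,T(p,[-.03,.042+.058*np.sin(.4-a),.151+.058*np.cos(.4-a)])))
```

```text
[209.4 160. ]
0.0 [[192.630526   158.34054065]]
0.1 [[194.79063185 157.99234987]]
0.2 [[197.04882373 157.8474724 ]]
0.3 [[199.38078071 157.90862458]]
0.4 [[201.76105289 158.17605719]]
0.5 [[204.16340625 158.64751236]]
0.6 [[206.56118981 159.31822537]]
0.7 [[208.92771679 160.18097281]]
0.8 [[211.23665024 161.2261665 ]]
0.9 [[213.46238379 162.44199147]]
```

>>> send_rows([
  {"dx":0,"dy":-0.1,"dz":0,"roll":0,"claw":-1},
  {"dx":0,"dy":-0.2,"dz":0,"roll":0,"claw":-1},
  {"dx":0,"dy":-0.2,"dz":0,"roll":0,"claw":-1},
  {"dx":0,"dy":0.3,"dz":0,"roll":0,"claw":-1},
  {"dx":0.1,"dy":1.0,"dz":0,"roll":0,"claw":-1},
])

```text
clock: 3.9
tcp_pos: [0.5235, 0.0008, 0.1916]
orientation: [0.001, 0.079, 0.997, -0.0]
wrist_force: [0.1, -0.4, -0.8]
finger_gap: -0.0002
grip_force: 0.0
```

>>> send_rows([
  {"dx":0.0,"dy":0.5,"dz":0.5,"roll":0,"claw":0},
  {"dx":-0.3,"dy":0.8,"dz":1.2,"roll":0,"claw":0},
  {"dx":-1.1,"dy":0.8,"dz":1.4,"roll":0,"claw":0},
  {"dx":-2.0,"dy":0.2,"dz":1.4,"roll":0,"claw":0},
  {"dx":-2.4,"dy":-0.5,"dz":1.2,"roll":0,"claw":0},
])

```text
clock: 4.53
tcp_pos: [0.4628, -0.0117, 0.2229]
orientation: [0.001, 0.078, 0.997, -0.0]
wrist_force: [0.1, 0.2, 0.5]
finger_gap: 0.0427
grip_force: 0.0
```

Run:
```python
from fit import *
s=get_state();print(s["tcp_pos"],s["wrist_force"])
p=np.load("p.npy")
print("grip grasp TCP", T(p,[-.095,.06*np.cos(p[3]),.115+.06*np.sin(p[3])-.019]))
c=shot("side","s3.png",(150,110,310,230),5)
```

```text
[ 0.46275636 -0.01170931  0.22289789] [0.07045212 0.1711342  0.50984186]
grip grasp TCP [[ 0.4637378  -0.00616033  0.09394875]]
```

View pics/s3.png

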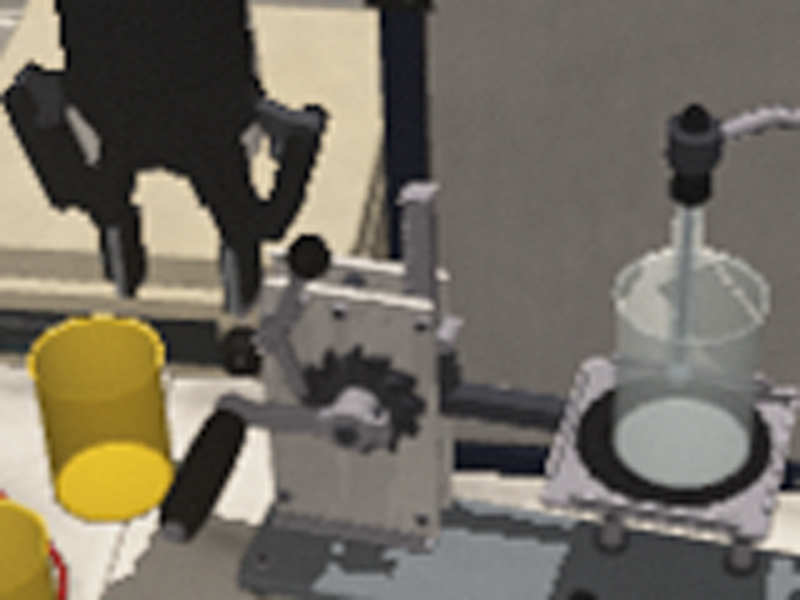

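>>> send_rows([
  {"dx":0,"dy":0.1,"dz":-1.3,"roll":0,"claw":0},
  {"dx":0,"dy":0.2,"dz":-2.6,"roll":0,"claw":0},
  {"dx":0,"dy":0.2,"dz":-3.9,"roll":0,"claw":0},
  {"dx":0,"dy":0.2,"dz":-4.8,"roll":0,"claw":0},
  {"dx":0,"dy":0.2,"dz":-5.1,"roll":0,"claw":0},
])

```text
clock: 5.2
tcp_pos: [0.4628, -0.0066, 0.0933]
orientation: [-0.001, 0.078, 0.997, 0.0]
wrist_force: [-0.2, 0.7, 0.3]
finger_gap: 0.043
grip_force: 0.0
```

>>> send_rows([
  {"dx":0,"dy":0,"dz":0,"roll":0,"claw":-0.3},
  {"dx":0,"dy":0,"dz":0,"roll":0,"claw":-0.6},
  {"dx":0,"dy":0,"dz":0,"roll":0,"claw":-1},
  {"dx":0,"dy":0,"dz":0,"roll":0,"claw":-1},
  {"dx":0,"dy":0,"dz":0,"roll":0,"claw":-1},
], grip_force=50)

```text
clock: 5.82
tcp_pos: [0.4636, -0.0056, 0.095]
orientation: [0.001, 0.078, 0.997, 0.002]
wrist_force: [0.1, 6.8, -0.6]
finger_gap: 0.0223
grip_force: 48.9
```

Run:
```python
from fit import *
s=get_state();print(s["tcp_pos"],s["wrist_force"],s["ft_torque"],s["finger_gap"],s["grip_force"])
c=shot("side","s4.png",(150,110,310,230),5)
```

```text
[ 0.46362532 -0.00563454  0.09495317] [ 0.12506473  6.75710314 -0.60982749] [1.3642878  0.01897874 0.0998475 ] 0.02234708443297531 48.890193700790405
```

View pics/s4.png

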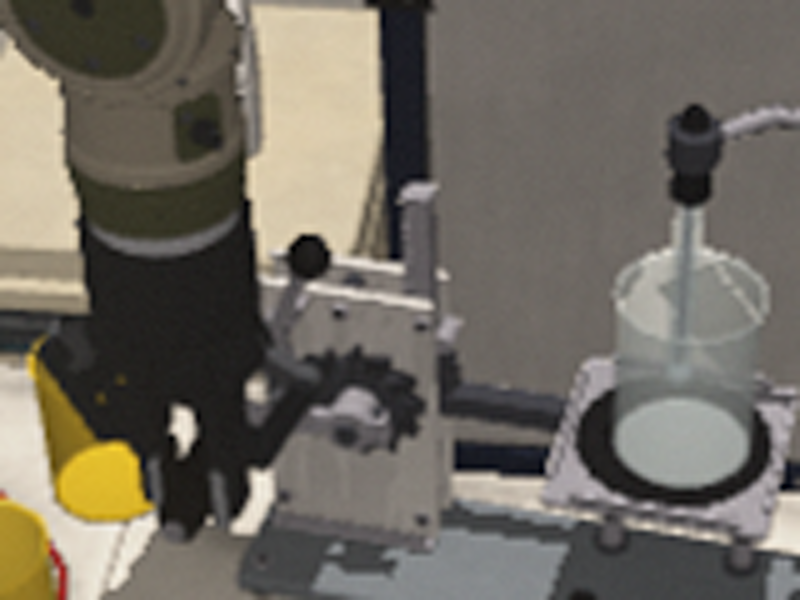

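>>> send_rows([
  {"dx":0,"dy":0.05,"dz":-0.1,"roll":0,"claw":-1},
  {"dx":0,"dy":0.05,"dz":-0.2,"roll":0,"claw":-1},
  {"dx":0,"dy":0.05,"dz":-0.3,"roll":0,"claw":-1},
  {"dx":0,"dy":0.05,"dz":-0.35,"roll":0,"claw":-1},
  {"dx":0,"dy":0.05,"dz":-0.35,"roll":0,"claw":-1},
])

```text
clock: 6.5
tcp_pos: [0.4637, -0.0067, 0.0853]
orientation: [0.001, 0.079, 0.997, -0.0]
wrist_force: [-0.2, -0.0, 2.9]
finger_gap: 0.0223
grip_force: 49.2
```

Run:
```python
from fit import *
s=get_state();print(s["tcp_pos"],s["wrist_force"],s["finger_gap"],s["grip_force"])
c=shot("side","s5.png",(175,160,275,235),8)
```

```text
[ 0.46374235 -0.0066892   0.08532012] [-0.20921886 -0.04231582  2.91459643] 0.02228720109840722 49.17357265949249
```

View pics/s5.png

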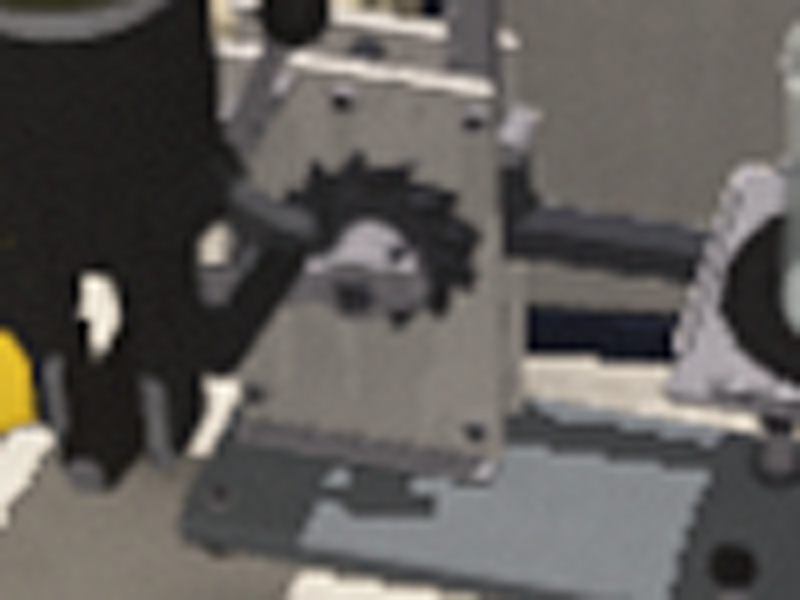

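```bash
cat > arc.py <<'E'
import numpy as np,sys
def run(phis0,step,calls,ref=None):
    f=lambda a:np.array([.152*np.cos(a),.988*np.cos(a),np.sin(a)])*.06/.025
    a=phis0
    for k in range(calls):
        print("start %.2f"%a,"| ".join("%.2f %.2f %.2f"%tuple(f(a+step*(i+1))-f(a)) for i in range(5))); a+=5*step
run(-.18,.06,1); run(.12,.15,5)
E
python3 arc.py
```

```text
start -0.18 0.00 0.02 0.14| 0.01 0.03 0.29| 0.01 0.04 0.43| 0.01 0.03 0.57| 0.00 0.02 0.72
start 0.12 -0.01 -0.07 0.35| -0.03 -0.19 0.69| -0.06 -0.36 1.01| -0.09 -0.57 1.30| -0.13 -0.83 1.55
start 0.87 -0.04 -0.29 0.21| -0.09 -0.60 0.38| -0.14 -0.94 0.49| -0.20 -1.29 0.55| -0.25 -1.65 0.56
start 1.62 -0.05 -0.35 -0.04| -0.11 -0.69 -0.14| -0.16 -1.02 -0.29| -0.20 -1.32 -0.49| -0.24 -1.58 -0.72
start 2.37 -0.04 -0.23 -0.28| -0.06 -0.41 -0.58| -0.08 -0.55 -0.91| -0.10 -0.64 -1.26| -0.10 -0.67 -1.62
start 3.12 0.00 0.02 -0.36| 0.01 0.09 -0.71| 0.03 0.21 -1.05| 0.06 0.39 -1.36| 0.09 0.60 -1.65
```

>>> send_rows([
  {"dx":0,"dy":0.02,"dz":0.14,"roll":0,"claw":-1},
  {"dx":0,"dy":0.03,"dz":0.29,"roll":0,"claw":-1},
  {"dx":0,"dy":0.04,"dz":0.43,"roll":0,"claw":-1},
  {"dx":0,"dy":0.03,"dz":0.57,"roll":0,"claw":-1},
  {"dx":0,"dy":0.02,"dz":0.72,"roll":0,"claw":-1},
])

```text
clock: 7.18
tcp_pos: [0.4636, -0.0053, 0.1036]
orientation: [0.001, 0.078, 0.997, 0.001]
wrist_force: [4.1, 2.7, 3.0]
finger_gap: 0.0224
grip_force: 49.3
```

>>> send_rows([
  {"dx":-0.01,"dy":-0.07,"dz":0.35,"roll":0,"claw":-1},
  {"dx":-0.03,"dy":-0.19,"dz":0.69,"roll":0,"claw":-1},
  {"dx":-0.06,"dy":-0.36,"dz":1.01,"roll":0,"claw":-1},
  {"dx":-0.09,"dy":-0.57,"dz":1.3,"roll":0,"claw":-1},
  {"dx":-0.13,"dy":-0.83,"dz":1.55,"roll":0,"claw":-1},
])

```text
clock: 7.8
tcp_pos: [0.4603, -0.0248, 0.1435]
orientation: [0.001, 0.078, 0.997, 0.002]
wrist_force: [0.5, 8.4, 14.7]
finger_gap: 0.0225
grip_force: 50.5
```

>>> send_rows([
  {"dx":-0.04,"dy":-0.28,"dz":0.26,"roll":0,"claw":-1},
  {"dx":-0.09,"dy":-0.58,"dz":0.47,"roll":0,"claw":-1},
  {"dx":-0.14,"dy":-0.92,"dz":0.58,"roll":0,"claw":-1},
  {"dx":-0.2,"dy":-1.27,"dz":0.65,"roll":0,"claw":-1},
  {"dx":-0.25,"dy":-1.63,"dz":0.66,"roll":0,"claw":-1},
])

```text
clock: 8.43
tcp_pos: [0.454, -0.0692, 0.1596]
orientation: [0.001, 0.079, 0.997, -0.002]
wrist_force: [2.4, -5.8, 6.1]
finger_gap: 0.0223
grip_force: 49.4
```

>>> send_rows([
  {"dx":-0.05,"dy":-0.35,"dz":-0.01,"roll":0,"claw":-1},
  {"dx":-0.11,"dy":-0.69,"dz":-0.1,"roll":0,"claw":-1},
  {"dx":-0.16,"dy":-1.02,"dz":-0.25,"roll":0,"claw":-1},
  {"dx":-0.2,"dy":-1.32,"dz":-0.45,"roll":0,"claw":-1},
  {"dx":-0.24,"dy":-1.58,"dz":-0.68,"roll":0,"claw":-1},
])

```text
clock: 9.05
tcp_pos: [0.4484, -0.1081, 0.1409]
orientation: [0.001, 0.079, 0.997, -0.001]
wrist_force: [9.4, -2.4, -5.7]
finger_gap: 0.0222
grip_force: 49.1
```

>>> send_rows([
  {"dx":-0.04,"dy":-0.23,"dz":-0.28,"roll":0,"claw":-1},
  {"dx":-0.06,"dy":-0.41,"dz":-0.58,"roll":0,"claw":-1},
  {"dx":-0.08,"dy":-0.55,"dz":-0.91,"roll":0,"claw":-1},
  {"dx":-0.1,"dy":-0.64,"dz":-1.26,"roll":0,"claw":-1},
  {"dx":-0.1,"dy":-0.67,"dz":-1.62,"roll":0,"claw":-1},
])

```text
clock: 9.68
tcp_pos: [0.4462, -0.1235, 0.1001]
orientation: [0.001, 0.079, 0.997, 0.001]
wrist_force: [9.5, 1.6, -3.9]
finger_gap: 0.0221
grip_force: 49.2
```

>>> send_rows([
  {"dx":0.03,"dy":0.02,"dz":-0.36,"roll":0,"claw":-1},
  {"dx":0.05,"dy":0.09,"dz":-0.71,"roll":0,"claw":-1},
  {"dx":0.08,"dy":0.21,"dz":-1.05,"roll":0,"claw":-1},
  {"dx":0.12,"dy":0.39,"dz":-1.36,"roll":0,"claw":-1},
  {"dx":0.15,"dy":0.6,"dz":-1.65,"roll":0,"claw":-1},
])

```text
clock: 10.3
tcp_pos: [0.4489, -0.107, 0.0588]
orientation: [-0.0, 0.078, 0.997, 0.002]
wrist_force: [6.7, 6.0, -0.4]
finger_gap: 0.0222
grip_force: 49.9
```

```bash
sed -i '/^run/d' arc.py; echo 'run(3.87,.06,1)'>>arc.py; python3 arc.py
python3 - <<'E'
from fit import *
s=get_state();print(s["tcp_pos"],s["wrist_force"])
c=shot("side","s6.png",(175,120,335,240),5)
E
```

```text
start 3.87 0.02 0.10 -0.10| 0.03 0.20 -0.20| 0.05 0.31 -0.29| 0.07 0.43 -0.38| 0.08 0.55 -0.46
[ 0.44888078 -0.10703197  0.0588073 ] [ 6.74355034  6.02169579 -0.44697166]
```

View pics/s6.png

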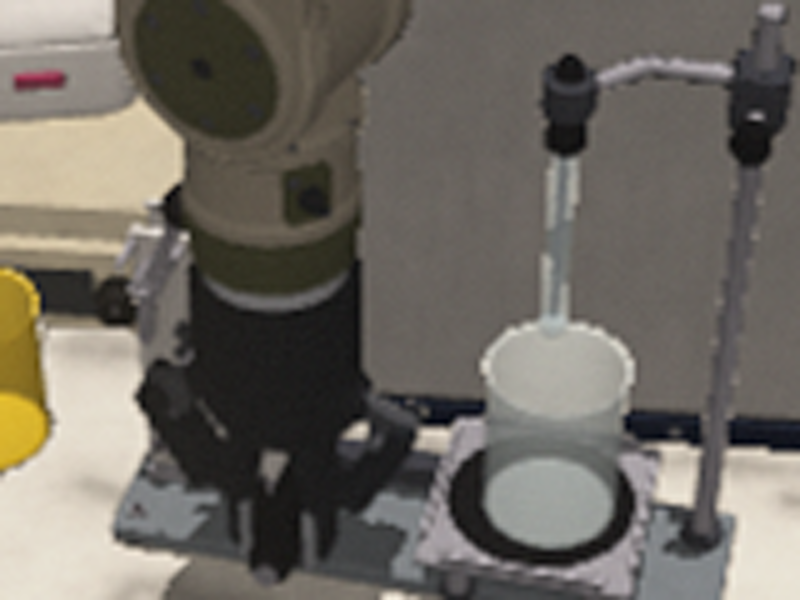

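>>> send_rows([
  {"dx":0.02,"dy":0.1,"dz":-0.1,"roll":0,"claw":-1},
  {"dx":0.03,"dy":0.2,"dz":-0.2,"roll":0,"claw":-1},
  {"dx":0.05,"dy":0.31,"dz":-0.29,"roll":0,"claw":-1},
  {"dx":0.05,"dy":0.31,"dz":-0.29,"roll":0,"claw":-1},
  {"dx":0.05,"dy":0.31,"dz":-0.29,"roll":0,"claw":-1},
])

```text
clock: 10.98
tcp_pos: [0.45, -0.1025, 0.0537]
orientation: [0.0, 0.079, 0.997, -0.002]
wrist_force: [-2.0, -3.0, 13.4]
finger_gap: 0.0225
grip_force: 51.1
```

>>> send_rows([
  {"dx":0,"dy":0,"dz":0,"roll":0,"claw":-0.5},
  {"dx":0,"dy":0,"dz":0,"roll":0,"claw":0},
  {"dx":0,"dy":0,"dz":0,"roll":0,"claw":0},
  {"dx":0,"dy":0,"dz":0.5,"roll":0,"claw":0},
  {"dx":0,"dy":0,"dz":1.5,"roll":0,"claw":0},
])

```text
clock: 11.6
tcp_pos: [0.4487, -0.1001, 0.0896]
orientation: [-0.002, 0.079, 0.997, 0.001]
wrist_force: [-0.3, -0.7, 0.3]
finger_gap: 0.0425
grip_force: 0.0
```

>>> send_rows([
  {"dx":0,"dy":0,"dz":1.3,"roll":0,"claw":0},
  {"dx":0,"dy":0,"dz":2.8,"roll":0,"claw":0},
  {"dx":0,"dy":0,"dz":4.3,"roll":0,"claw":0},
  {"dx":0,"dy":0.2,"dz":5.8,"roll":0,"claw":0.5},
  {"dx":0,"dy":0.8,"dz":7.0,"roll":0,"claw":1},
])

```text
clock: 12.22
tcp_pos: [0.4499, -0.0807, 0.267]
orientation: [0.0, 0.079, 0.997, -0.0]
wrist_force: [0.6, -0.4, 0.3]
finger_gap: 0.0771
grip_force: 0.0
```

>>> send_rows([
  {"dx":0.3,"dy":0.7,"dz":0.4,"roll":0,"claw":1},
  {"dx":1.0,"dy":1.6,"dz":0.5,"roll":0,"claw":1},
  {"dx":1.8,"dy":2.0,"dz":0.5,"roll":0,"claw":1},
  {"dx":2.5,"dy":2.1,"dz":0.5,"roll":0,"claw":1},
  {"dx":2.7,"dy":2.1,"dz":0.5,"roll":0,"claw":1},
])

```text
clock: 12.85
tcp_pos: [0.5178, -0.0278, 0.2774]
orientation: [-0.0, 0.078, 0.997, 0.0]
wrist_force: [-0.9, 0.1, 0.3]
finger_gap: 0.0856
grip_force: 0.0
```

Run:
```python
from fit import *
s=get_state();print(s["tcp_pos"],s["wrist_force"],s["finger_gap"])
c=shot("side","s7.png",(175,120,335,240),5)
p=np.load("p.npy")
for z in(.055,.060): print(((proj(c,T(p,[[-.078,-.102,z],[-.078,-.208,z],[.028,-.208,z]]))-[175,120])*5).round())
```

```text
[ 0.51781535 -0.02777874  0.27741198] [-0.90920772  0.13150455  0.32800113] 0.08556969105870675
[[410. 553.]
 [628. 592.]
 [662. 444.]]
[[410. 545.]
 [629. 584.]
 [663. 436.]]
```

View pics/s7.png

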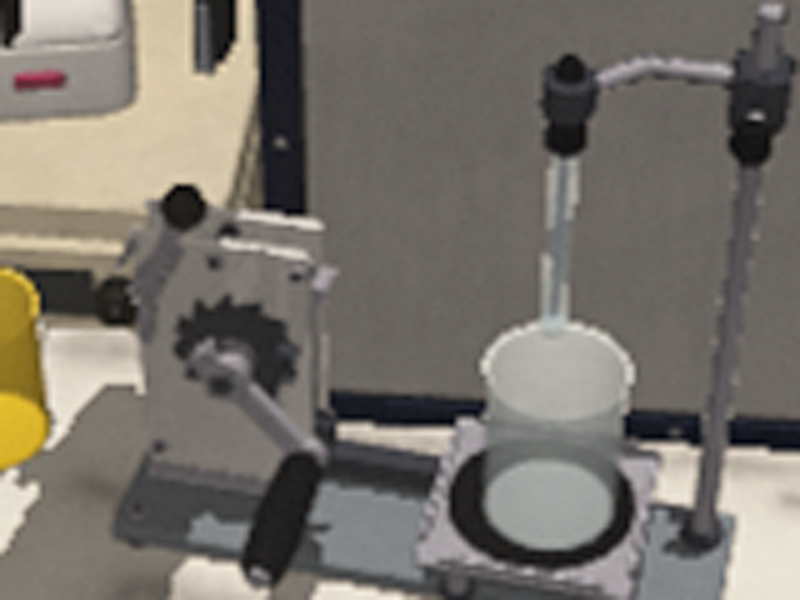

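>>> send_rows([
  {"dx":0,"dy":-0.15,"dz":-0.8,"roll":0,"claw":1},
  {"dx":0,"dy":-0.15,"dz":-1.6,"roll":0,"claw":1},
  {"dx":0,"dy":-0.15,"dz":-2.3,"roll":0,"claw":1},
  {"dx":0,"dy":-0.15,"dz":-2.6,"roll":0,"claw":1},
  {"dx":0,"dy":-0.15,"dz":-2.7,"roll":0,"claw":1},
])

```text
clock: 13.52
tcp_pos: [0.5171, -0.032, 0.2099]
orientation: [-0.0, 0.079, 0.997, 0.0]
wrist_force: [-0.4, 0.2, 0.1]
finger_gap: 0.0853
grip_force: 0.0
```

>>> send_rows([
  {"dx":0,"dy":0,"dz":-0.3,"roll":0,"claw":1},
  {"dx":0,"dy":0,"dz":-0.6,"roll":0,"claw":1},
  {"dx":0,"dy":0,"dz":-0.9,"roll":0,"claw":1},
  {"dx":0,"dy":0,"dz":-1.2,"roll":0,"claw":1},
  {"dx":0,"dy":0,"dz":-1.2,"roll":0,"claw":1},
])

```text
clock: 14.15
tcp_pos: [0.5171, -0.0318, 0.179]
orientation: [-0.001, 0.079, 0.997, 0.0]
wrist_force: [-0.6, -0.2, 0.0]
finger_gap: 0.0854
grip_force: 0.0
```

>>> send_rows([
  {"dx":0.06,"dy":0.4,"dz":0,"roll":0,"claw":1},
  {"dx":0.12,"dy":0.8,"dz":0,"roll":0,"claw":1},
  {"dx":0.18,"dy":1.2,"dz":0,"roll":0,"claw":1},
  {"dx":0.24,"dy":1.6,"dz":0,"roll":0,"claw":1},
  {"dx":0.28,"dy":1.9,"dz":0,"roll":0,"claw":1},
])

```text
clock: 14.78
tcp_pos: [0.5248, 0.0165, 0.1799]
orientation: [0.0, 0.078, 0.997, 0.0]
wrist_force: [0.1, -2.3, -0.4]
finger_gap: 0.0851
grip_force: 0.9
```

```bash
cat > knob.py <<'E'
from fit import *
s=get_state();print(s["tcp_pos"],s["wrist_force"],s["finger_gap"])
p=np.load("p.npy")
for n in("side","top"):
    c=read_camera(n)
    # darkness of the ball along the candidate lever angles (mean grey of a small patch)
    g=cv2.GaussianBlur(cv2.cvtColor(c["image"],cv2.COLOR_BGR2GRAY),(3,3),0)
    A=np.arange(-.1,1,.05); P=proj(c,T(p,np.c_[0*A-.03,.042+.058*np.sin(.4-A),.151+.058*np.cos(.4-A)]))
    print(n,[(round(a,2),int(g[int(round(v)),int(round(u))])) for a,(u,v) in zip(A,P)])
E
python3 knob.py
```

```text
[0.52477823 0.01650174 0.17986681] [ 0.10455213 -2.31269322 -0.44699794] 0.08514758659441955
side [(np.float64(-0.1), 135), (np.float64(-0.05), 61), (np.float64(0.0), 25), (np.float64(0.05), 29), (np.float64(0.1), 31), (np.float64(0.15), 42), (np.float64(0.2), 67), (np.float64(0.25), 84), (np.float64(0.3), 72), (np.float64(0.35), 34), (np.float64(0.4), 31), (np.float64(0.45), 31), (np.float64(0.5), 58), (np.float64(0.55), 135), (np.float64(0.6), 210), (np.float64(0.65), 200), (np.float64(0.7), 200), (np.float64(0.75), 172), (np.float64(0.8), 177), (np.float64(0.85), 142), (np.float64(0.9), 150), (np.float64(0.95), 131)]
top [(np.float64(-0.1), 36), (np.float64(-0.05), 39), (np.float64(0.0), 46), (np.float64(0.05), 50), (np.float64(0.1), 51), (np.float64(0.15), 53), (np.float64(0.2), 58), (np.float64(0.25), 47), (np.float64(0.3), 51), (np.float64(0.35), 55), (np.float64(0.4), 56), (np.float64(0.45), 48), (np.float64(0.5), 41), (np.float64(0.55), 38), (np.float64(0.6), 37), (np.float64(0.65), 41), (np.float64(0.7), 50), (np.float64(0.75), 59), (np.float64(0.8), 65), (np.float64(0.85), 53), (np.float64(0.9), 55), (np.float64(0.95), 61)]
```

>>> send_rows([
  {"dx":0,"dy":0.06,"dz":0,"roll":0,"claw":1},
  {"dx":0,"dy":0.12,"dz":0,"roll":0,"claw":1},
  {"dx":0,"dy":0.16,"dz":0,"roll":0,"claw":1},
  {"dx":0,"dy":0.16,"dz":0,"roll":0,"claw":1},
  {"dx":0,"dy":0.16,"dz":0,"roll":0,"claw":1},
])

```text
clock: 15.5
tcp_pos: [0.5244, 0.0194, 0.1797]
orientation: [-0.0, 0.079, 0.997, 0.0]
wrist_force: [-0.8, -1.8, -1.2]
finger_gap: 0.0852
grip_force: 0.9
```

>>> send_rows([
  {"dx":0,"dy":-0.15,"dz":0,"roll":0,"claw":1},
  {"dx":0,"dy":-0.25,"dz":0.3,"roll":0,"claw":1},
  {"dx":0,"dy":-0.25,"dz":1.2,"roll":0,"claw":1},
  {"dx":0,"dy":-0.25,"dz":2.4,"roll":0,"claw":1},
  {"dx":0,"dy":-0.25,"dz":3.6,"roll":0,"claw":1},
])

```text
clock: 16.12
tcp_pos: [0.5246, 0.0133, 0.2714]
orientation: [0.0, 0.079, 0.997, 0.0]
wrist_force: [0.3, -0.8, -0.1]
finger_gap: 0.0855
grip_force: 0.0
```

>>> send_rows([
  {"dx":-0.5,"dy":1.0,"dz":0.5,"roll":0,"claw":1},
  {"dx":-1.0,"dy":2.3,"dz":0.6,"roll":0,"claw":1},
  {"dx":-1.5,"dy":3.7,"dz":0.6,"roll":0,"claw":1},
  {"dx":-2.0,"dy":5.0,"dz":0.6,"roll":0,"claw":1},
  {"dx":-2.5,"dy":6.0,"dz":0.6,"roll":0,"claw":1},
])

```text
clock: 16.75
tcp_pos: [0.4617, 0.1645, 0.2856]
orientation: [0.001, 0.078, 0.997, 0.0]
wrist_force: [-0.8, -0.4, -0.9]
finger_gap: 0.085
grip_force: 0.0
```

```bash
python3 knob.py
python3 - <<'E'
from fit import *
# ascii of the pawl region: start (locked), released, now
c=read_camera("side");p=np.load("p.npy")
from workcell import read_camera as r
ims=[cv2.imread("pics/side0.png"),cv2.imread("pics/s7.png")]
now=c["image"]; prev=np.load("side.npz")["image"]
ax=proj(c,T(p,[[-.022,0,.115],[-.022,.028,.115],[-.022,.046,.115]]));print(ax.round(1))
s0=cv2.resize(ims[0],(512,384),interpolation=cv2.INTER_AREA)
u0,v0=196,166
for n,im in(("start",s0),("released",prev),("now",now)):
    g=cv2.cvtColor(im,cv2.COLOR_BGR2GRAY)[v0:v0+34,u0:u0+40]
    print(n);print("\n".join("".join(" .:-=+*#%@"[9-min(9,int(x)//22)] for x in row) for row in g))
E
```

```text
[0.4616749  0.16453646 0.28563462] [-0.84550107 -0.4429373  -0.87949381] 0.08499919555701455
side [(np.float64(-0.1), 53), (np.float64(-0.05), 35), (np.float64(0.0), 39), (np.float64(0.05), 40), (np.float64(0.1), 39), (np.float64(0.15), 36), (np.float64(0.2), 37), (np.float64(0.25), 70), (np.float64(0.3), 138), (np.float64(0.35), 200), (np.float64(0.4), 198), (np.float64(0.45), 198), (np.float64(0.5), 196), (np.float64(0.55), 198), (np.float64(0.6), 203), (np.float64(0.65), 194), (np.float64(0.7), 195), (np.float64(0.75), 168), (np.float64(0.8), 172), (np.float64(0.85), 138), (np.float64(0.9), 146), (np.float64(0.95), 128)]
top [(np.float64(-0.1), 45), (np.float64(-0.05), 45), (np.float64(0.0), 49), (np.float64(0.05), 47), (np.float64(0.1), 43), (np.float64(0.15), 45), (np.float64(0.2), 57), (np.float64(0.25), 82), (np.float64(0.3), 111), (np.float64(0.35), 124), (np.float64(0.4), 122), (np.float64(0.45), 124), (np.float64(0.5), 113), (np.float64(0.55), 104), (np.float64(0.6), 112), (np.float64(0.65), 107), (np.float64(0.7), 84), (np.float64(0.75), 73), (np.float64(0.8), 74), (np.flo
[... 3610 characters left out ...]
+==
%%%%%%*==+++****+*####*###***#%#*++==+=+
%%%%%#+===+++****#######%#**#%##*##*++==
====+++===+++*#*###*###%#####%######*+=+
..  .--===+++***#####%%%%%#%%%######*===
......:====++**#####**#*+*##%%###%%%*+=+
......:====++**##***==#+-:=+*%###%###*+=
.:::..:-=====+###+=-=+#*-:::=#%%%%#*#**+
:::::.:======+#%*=-=++*+-:---+##%#####*+
......:=======+*+=++*+=-::--=+#%%#####+=
....  .-========+**+**+-----=*#%####%#+=
      .-+======+***++++++=-=+*%%####%#+=
       :+======+*#*++++***+=+#%%###%#%*=
       .+======+*#****##**+++#%%######+=
       .=========+++*#%##*++++#%%%#***==
       .============*#%###**+-=#%%#+====
       .============+*###*+*+=-=#%*=====
       .=============++**+**++=-=*+=====
```

Run:
```python
from fit import *
p=np.load("p.npy");c=read_camera("side")
st=cv2.resize(cv2.imread("pics/side0.png"),(512,384),interpolation=cv2.INTER_AREA)
for n,im in(("start",st),("now",c["image"])):
    g=cv2.cvtColor(im,cv2.COLOR_BGR2GRAY)[148:170,184:206]
    print(n);print("\n".join("".join(" .:-=+*#%@"[9-min(9,int(x)//22)] for x in row) for row in g))
```

```text
start
......................
......................
......................
......................
......................
........:::...........
.......=*%#+:.........
......=%%%%%#-........
.....-%%%%%%%+........
.....-%%%%%%%#-.......
.....-%%%%%%%%=.......
.....-%%%%%%%%-.......
:....-#%%%%%%*:.....:.
--:::-+#%%%%%=:.::.:-=
=======+**###+-----:-=
==========+***========
===========+**+==---==
============**+=-:..::
============+*+=-::.. 
::----------=+*=-====-
.......::..::-*+==+===
.............:+*+++===
now
  .......  .....    ..
. ...... .    .. .....
......... .  ....  ...
.......   . ..........
.......         ......
.....   .:::..   ... .
...   ..=%%%#-.   . ..
..... :*%%%%%#:   ....
.... .-%%%#%%%=.   ...
.... :*%%%%%%%%- .. ..
.... :#%%%%%%%%-   ...
...  .+%%%%%%%*:  ..  
..... :#%%%%%%- ......
-:::::-+#%%%%#-.....-=
=======-=**##*=-:-::-=
-=======---=**+-======
=-=====----=+*+=--:-==
--=======---=**=-. .::
--===========+*=-:..  
:::----------=*+++===-
      ......:-+*+=====
............ .-*+++===
```

```bash
python3 -c "
from workcell import hand_in; print(hand_in())"
```

```text
the job is handed in; nothing more can be done
None
```

I finished the job and handed it in at about 17 s of the 67 s allowed. The pictures show the table down on its stops, the beaker upright on it, and the lever and pawl back on the lock side, but `hand_in()` gave no verdict.

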